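# Log a refill and hold the tablet bin's lid open

## Task

We are about to top up the detergent tablets: take the stick scanner from its cradle, point it squarely at the barcode on the wide bin's shut lid from about 5 to 10 cm and keep it steady there for a second so that the refill is logged, then stand it fully back in its cradle and let go. Then lift the wide bin's lid to 60 degrees open and keep holding it there with the gripper - it falls shut by itself, and I need both hands to fill it - so finish while still holding it. Leave the narrow bin shut and everything else on the counter where it is.

Things in the scene. Friction and masses are not known exactly. Their poses are not given: they have to be found in the camera images.
- bin: the wide flip-lid bin for laundry tablets, charcoal coated steel, open box 200 (x) x 220 (y) x 115 high, fixed to the counter. Origin: centre of its underside, on the counter; its front faces its own -x, its lid is hinged along the +x rim. The only bin with a barcode label
- lid (a joint): angle of the wide bin's lid, rad: 0 shut, grows as the front edge rises (1.047 = 60 degrees), stop at 1.85. The hinge is free, almost without friction: the lid (5 thick, about 0.3 to 0.55 kg, about 2 to 3 N to lift at the handle) falls shut when let go below about 90 degrees
- lid_hinge (a point): middle of the wide lid's hinge line, at the top of the far wall, 115 above the counter; turns with the lid: x away from the front, y along the hinge line, z out of the lid's top face. The lid turns about this y axis (positive opens)
- lid_handle (a point): middle of the wide lid's handle: a straight round steel bar, 10 in diameter and 110 long, parallel to the hinge line, on two posts at its ends. The bar's centre is 36 above the lid's top face (156 above the counter when shut), and in the hinge frame at x = -165, z = +41. Axes as the lid's: bar along y, z out of the lid's top face. Round, so it can turn between the fingers while the lid swings
- label (a point): centre of the barcode label, white paper 45 (x) x 75 (y), flat on the wide lid's top face, 121 above the counter when shut, 80 behind the handle bar (towards the hinge). Axes as the lid's, z out of the label
- small_bin: the narrow flip-lid bin, same make, 200 (x) x 120 (y) x 115 high, handle bar 90 long, no label; fixed; origin: centre of its underside, front to its own -x. Must stay shut
- small_lid (a joint): angle of the narrow bin's lid, rad, 0 shut
- scanner: cordless stick barcode scanner, black plastic, 0.16 kg, standing nose down in its cradle. Origin: centre of the reading window in the flat nose; +z runs up along the handle; it reads straight out along its own -z. Head 46 (x) x 38 (y) from z = 0 to 50, handle 30 (x) x 28 (y) from z = 50 to 150 (its top). Grip the handle high, z about 125, across y: lower down its top meets the gripper's body
- cradle: the scanner's charging cradle, grey plastic foot 100 (x) x 85 (y) x 12 high with an upright pocket on it, fixed to the counter; origin: centre of its underside, axes parallel to the scanner's when that stands in it
- pocket (a point): centre of the pocket's floor in the cradle, 12 above the counter: the scanner's origin lies here when it stands fully home. Pocket 51 (x) x 43 (y), open at the top, walls up to 46 above the counter, flared lips up to 56 (about 70 x 65 over the flares)
- softener: white softener bottle, 72 diameter, 190 high; bystander; origin: centre of its underside
- drink_can: aluminium drink can, 66 diameter, 115 high; bystander; origin: centre of its underside
- scoop_cup: small white plastic measuring cup, 68 diameter, 55 high; bystander; origin: centre of its underside
- coin_tray: black coin tray with three compartments, 85 x 130 x 22 high; bystander; origin: centre of its underside
- mug: white mug, 82 diameter, 92 high; bystander; origin: centre of its underside
- lint_brush: hand brush with a long handle, lying on the counter; bystander

How it is judged:
On the way, in this order (a step that is already met when the one before it is completed fails the run):
1. the gripper holds the scanner still with its nose 30 to 130 mm from the barcode on the shut lid, the beam within 18 mm of the label's centre each way and within 0.6 rad of straight down, for 0.8 s (contact force between the fingers and scanner above 1 N and x of label in the frame of scanner between -0.018 and 0.018 m and y of label in the frame of scanner between -0.018 and 0.018 m and z of label in the frame of scanner between -0.13 and -0.03 m and angle between scanner's own z axis and vertical below 0.6 rad and linear speed of scanner below 0.03 m/s and angular speed of scanner below 0.3 rad/s and value of joint lid below 0.05 rad), for 0.8 s.
2. the scanner stands fully home in its cradle, let go and at rest (horizontal distance between scanner and pocket below 0.008 m and z of scanner in the frame of pocket below 0.006 m and angle between scanner's own z axis and vertical below 0.15 rad and contact force between each of the arm, the fingers and scanner below 0.1 N and linear speed of scanner below 0.02 m/s), for 0.2 s.
At the end, for the whole second after the job is handed in: Fingers hold the wide lid still at 60 +-7 degrees (0.925 to 1.17 rad, under 0.06 rad/s, over 0.4 N); scanner home in its cradle (8 mm sideways, 6 mm off the floor, 0.15 rad upright), untouched, at rest; narrow bin shut; the rest within 30 mm of its start (all of step 2 and value of joint lid between 0.925 and 1.17 rad and velocity of joint lid between -0.06 and 0.06 rad/s and contact force between the fingers and bin above 0.4 N and value of joint small_lid below 0.05 rad and distance of each of softener, drink_can, scoop_cup, coin_tray, mug, lint_brush from where it was at the start of the episode below 0.03 m); the arm keeps its last pose, push and grip.
It fails at once if the narrow bin is opened (value of joint small_lid above 0.15 rad).
It fails at once if a bystander is pushed more than 30 mm away (distance of any of softener, drink_can, scoop_cup, coin_tray, mug, lint_brush from where it was at the start of the episode above 0.03 m).
It also fails if it takes over 72 s, if anything falls off the work surface, if the arm or the gripper's body presses on something with over 40 N, if the wrist force passes 120 N, or if a joint passes its speed limit or range.

## Robot

A 7-joint arm with a two-finger parallel gripper is mounted at the origin on the work surface. World frame = base frame: x ahead of the robot, y to its left, z up, the work surface at z = 0. Lengths are in m, angles in rad, forces in N, time in s.
With the tool pointing down it reaches from about 0.4 to 0.925 m from the base axis. Payload 5.6 kg.
Tool frame: the origin (TCP) lies at the very end of the fingers, on their centre line; the grasp point (between the pads) lies 19 mm behind it; z points along the fingers, y is the line along which they close (so a half turn about z gives the same grasp; the last joint's range is limited). The gripper opens to 85 mm and grips with 20 to 120 N. Pads are 22 mm wide; open, the fingers measure 114 mm over their backs; the gripper's body (76 mm by 85 mm) begins 54 mm behind the grasp point. The pads swing forward as they close: fully open they stand 13 mm farther back than shut.
Start: joints at [1.294, 0.468, -0.012, 1.603, 0.006, 1.071, -0.056], TCP at [0.151, -0.632, 0.231] pointing down, gripper open.
Joint ranges: [-2.53, 2.53], [-0.31, 2.02], [-1.57, 1.55], [0.28, 2.44], [-1.29, 4.43], [0.15, 1.84], [-2.92, 2.92]. Speed limits (rad/s): [2.57, 2.57, 3.14, 3.14, 3.14, 3.14, 3.14].

## Interface

Orientations are given as [roll, pitch, yaw] about the fixed x, y, z axes, in that order (R = Rz(yaw) Ry(pitch) Rx(roll)).
In Python, from workcell import monitor, imaging, ctrl gives the robot as it stands.
- The arm moves only by the tool arm_command, never from a script. Its argument "targets" is one flat list of numbers, 7 for each row, row after row: the shift along the world's x, y, z in cm, then the turn, a rotation vector about the world's x, y, z in degrees, then the opening, from -1 (shut) to 1 (fully open). In form: [tx, ty, tz, wx, wy, wz, gripper, tx, ty, tz, wx, wy, wz, gripper, ...]. A call has 1 to 8 rows; each row shifts and turns the commanded pose from where the row before left it; what a row does not reach is not made up. A row lasts 1/10 s, in which the tool goes at most 50 mm and 8.59 degrees, less where a joint would pass 70% of its speed; a pose out of reach is approached as far as the arm can. A call is refused whole if a number of a shift passes 5 or a number of a turn 8.59, either way. A call with a gripper value outside its range is refused whole. The fingers move at their own pace and stop on an object; "squeeze" is the grip in N (left out, the last holds). Time passes only in rows, so rows that do not move let the fingers close. It gives the time, the measured TCP pose, the force, the opening and the grip force at its end, in the units of the state.
- monitor.read_state(): the state, without advancing time (a new reading comes with each control period).
- imaging.read_camera(name): name is "side" or "top" or "wrist"; returns the picture (384x512x3 uint8, red, green, blue); there is no depth.
- imaging.calibration(name): a dict with "fx", "fy", "cx", "cy" (pixels), "R" (3x3) and "t" (3): a world point X has camera coordinates R X + t; the wrist camera has in their place "mount" (4x4, takes a point from camera to tool coordinates, whose origin is the TCP and whose axes are the flange's). Camera axes: x right, y down, z forward; pixel columns grow to the right and rows downward; lengths in m; the calibration is good to about 2 mm. A picture is of the moment at which its call begins: read the wrist's pose just before it. calibration takes no time and is no camera call.
- ctrl.close_job(): hands the job in; it is judged then, once.
The state is a dict: "time": time; "joints": joint angles; "joint_vel": joint speeds; "effort": joint torques, N m; "ee_pos": TCP position; "eef_rot": TCP orientation; "ft_force": force on the tool from outside, world axes, zero at the start; "wrist_torque": the same for the moment, N m; "gripper_width": finger opening in m; "grip_force": force on a finger pad.
Only numpy, scipy, OpenCV 4.12 (cv2) and the standard library are available. Lean on these libraries where they do the work, as an engineer would, in place of code of your own. Each camera call takes 0.05 s, during which the arm holds its last target. There are 200 camera calls.

## Working session

There is one attempt and no reset: what is moved stays moved. The work goes in short steps, Python scripts to look and compute and a tool call to move; the robot and the scene stay as the last step left them, time stands still between calls to the robot, and variables do not carry over. Pictures are saved under pics/ and viewed, at most 10 in all, crops included, and the job is handed in when it is done.

Besides the shell and the picture viewer there is one more tool, called after ">>>" as a command line: name --argument value ..., lists and objects as JSON in quotes. arm_command: Moves the arm, as the interface text tells. Its arguments: {"type":"object","properties":{"targets":{"type":"array"},"squeeze":{"type":"number"}},"required":["targets"]}

```bash
mkdir -p pics; ls; python3 - <<'E'
from workcell import monitor, imaging
import cv2
s=monitor.read_state();print(s)
for n in("side","top"):
    cv2.imwrite(f"pics/{n}0.png",cv2.resize(cv2.cvtColor(imaging.read_camera(n),cv2.COLOR_RGB2BGR),(800,600),interpolation=cv2.INTER_CUBIC)); print(n,imaging.calibration(n))
print(imaging.calibration("wrist"))
E
```

```text
pics
{'time': 0.0, 'joints': array([ 1.2939773 ,  0.46841117, -0.01160564,  1.60365223,  0.00600864,
        1.07139809, -0.05628452]), 'joint_vel': array([ 1.79130652e-03, -1.37049137e-03,  6.00672553e-04, -5.03977178e-04,
       -7.81245226e-04, -4.94086660e-05, -9.42394099e-05]), 'effort': array([-6.43591557e-04, -5.32388091e+01,  2.09114864e-02, -2.51303566e+01,
        1.13241223e-02,  7.87877507e-03,  8.42853979e-06]), 'ee_pos': array([ 0.15039995, -0.63176963,  0.23030444]), 'eef_rot': array([-3.13976307e+00,  1.33155909e-04,  2.33777472e-01]), 'ft_force': array([ 0.22603609,  0.05274186, -0.15847623]), 'wrist_torque': array([ 0.00214101,  0.051781  , -0.05867328]), 'grip_force': 0.0, 'gripper_width': 0.08556378984989094}
side {'fx': 388.1354130994651, 'fy': 388.1354130994651, 'cx': 255.48632156830976, 'cy': 198.04638451729275, 'R': array([[-0.80027163, -0.59948332, -0.01360384],
       [-0.41061735,  0.56439866, -0.71613375],
       [ 0.43698823, -0.56751555, -0.69783049]]), 't': array([0.4467221 , 0.32827898, 1.05134209])}
top {'fx': 414.8055426189801, 'fy': 414.8055426189801, 'cx': 250.27077705174096, 'cy': 194.65997738595752, 'R': array([[-0.02957644, -0.99955869,  0.00276873],
       [-0.99705828,  0.02930627, -0.07082315],
       [ 0.07071076, -0.00485528, -0.99748505]]), 't': array([1.98991993e-04, 5.52463756e-01, 1.42574210e+00])}
{'fx': 298.4056358665196, 'fy': 298.4056358665196, 'cx': 257.28729531571156, 'cy': 193.27968208465904, 'mount': array([[-2.03209476e-04, -9.57884924e-01, -2.87152279e-01,
         7.34947364e-02],
       [ 9.99999840e-01, -4.29563232e-05, -5.64377305e-04,
         7.30211712e-04],
       [ 5.28273505e-04, -2.87152347e-01,  9.57884779e-01,
        -1.42511997e-01],
       [ 0.00000000e+00,  0.00000000e+00,  0.00000000e+00,
         1.00000000e+00]])}
```

View pics/top0.png

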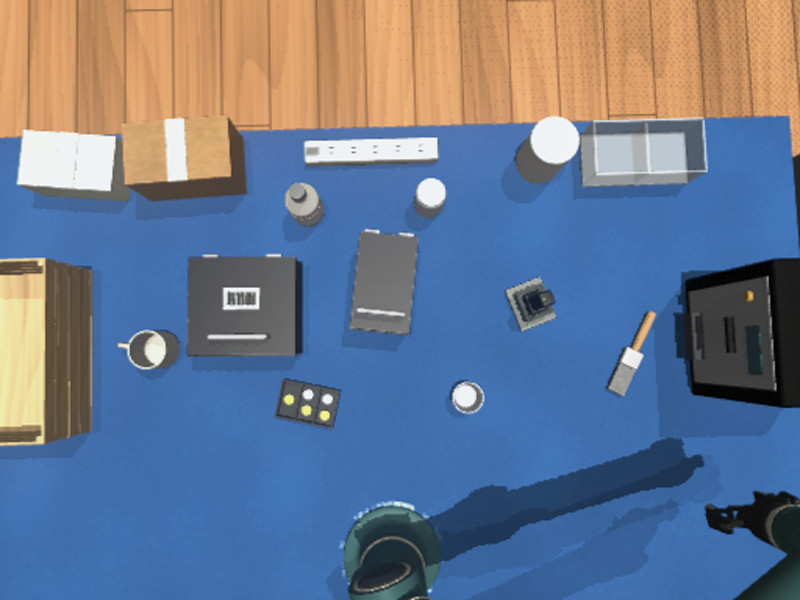

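View pics/side0.png

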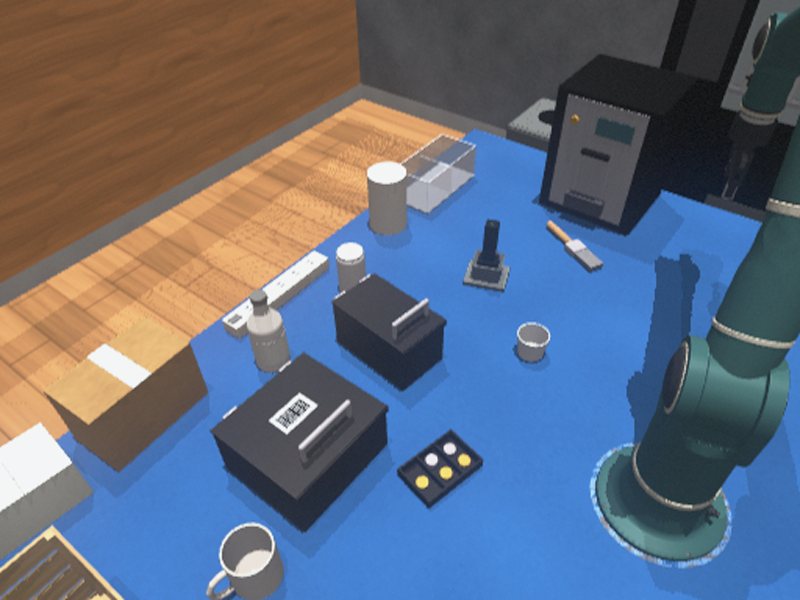

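The top view (800 px scale) shows the wide bin's label at about (241,299), its handle bar from (208,337) to (267,337), and the cradle with the scanner at about (531,303). The narrow bin is between them and the brush is to the right of the cradle. Next I'll measure on enlarged crops.

```bash
cat > h.py <<'E'
import numpy as np
from workcell import monitor, imaging
def ray(n,u,v,z):
    c=imaging.calibration(n);R=c["R"];t=c["t"]
    d=R.T@np.array([(u-c["cx"])/c["fx"],(v-c["cy"])/c["fy"],1]);o=-R.T@t
    return (o+d*(z-o[2])/d[2])[:2]
def proj(n,X):
    c=imaging.calibration(n);p=c["R"]@np.asarray(X,float)+c["t"]
    return c["fx"]*p[0]/p[2]+c["cx"],c["fy"]*p[1]/p[2]+c["cy"]
E
python3 - <<'E'
from h import *
import cv2
a=cv2.cvtColor(imaging.read_camera("top"),cv2.COLOR_RGB2BGR);b=cv2.cvtColor(imaging.read_camera("side"),cv2.COLOR_RGB2BGR)
k=lambda im,u,v:cv2.resize(im[v:v+50,u:u+64],(400,300),interpolation=cv2.INTER_CUBIC)
# crops 64x50 -> x6.25, y6
im=np.vstack([np.hstack([k(a,310,165),k(a,122,180)]),np.hstack([k(b,285,140),k(b,165,245)])])
cv2.imwrite("pics/crops.png",im)
P=lambda u,v,z:ray("top",u/1.5625,v/1.5625,z).round(4)
for nm,l,z in(("label",[(241,299)],.121),("bar",[(208,337),(267,337)],.156),("lidcorners",[(188,257),(296,257),(188,355),(297,355)],.12),("cradle",[(506,290),(540,277),(556,318),(520,330)],.012)):
    print(nm,[P(*p,z) for p in l])
E
```

```text
label [array([0.5649, 0.295 ])]
bar [array([0.4872, 0.3543]), array([0.4837, 0.2359])]
lidcorners [array([0.656 , 0.4044]), array([0.6494, 0.1795]), array([0.4524, 0.4059]), array([0.4457, 0.1814])]
cradle [array([ 0.577 , -0.2752]), array([ 0.6041, -0.3529]), array([ 0.5108, -0.3845]), array([ 0.4864, -0.3027])]
```

View pics/crops.png

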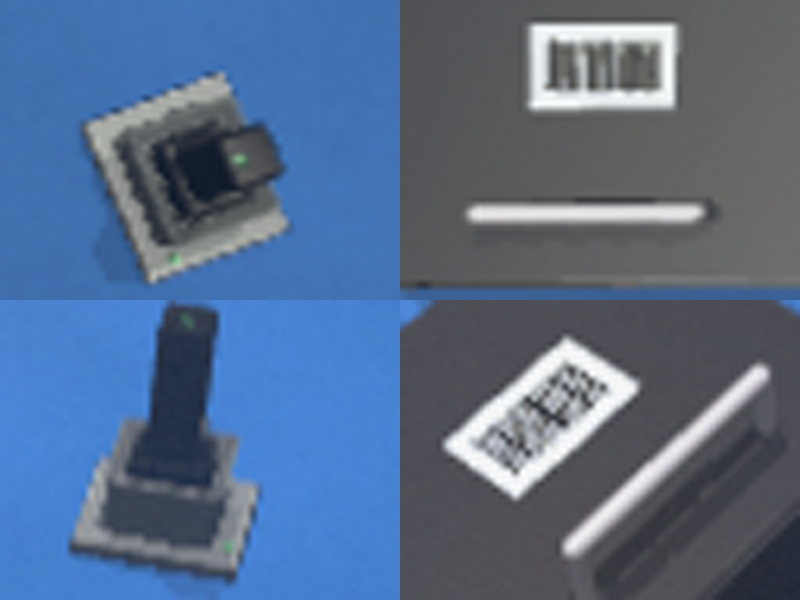

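The crops show the foot's corners, the scanner's top, the label's corners and the bar's ends. I'll compute positions in both views.

```bash
python3 - <<'E'
from h import *
def Q(n,x,y,z):
    ox,oy,u0,v0={"ta":(0,0,310,165),"tb":(400,0,122,180),"sa":(0,300,285,140),"sb":(400,300,165,245)}[n]
    return ray("top" if n[0]=="t" else "side",u0+(x-ox)/6.25-.5+.08,v0+(y-oy)/6-.5+.08,z)
def rep(nm,n,l,z):
    p=np.array([Q(n,*q,z) for q in l]);print(nm,n,"mean",p.mean(0).round(4));
    for i in range(len(p)):
        d=p[(i+1)%len(p)]-p[i];print("   ",np.hypot(*d).round(4),np.degrees(np.arctan2(d[1],d[0])).round(1))
rep("foot","ta",[(83,125),(222,72),(290,222),(150,282)],.012)
rep("scantop","ta",[(225,140),(265,123),(285,165),(246,185)],.162)
rep("label","tb",[(528,23),(678,23),(677,108),(528,108)],.121)
rep("bar","tb",[(467,213),(705,212)],.156)
rep("label","sb",[(568,336),(640,386),(517,499),(444,445)],.121)
rep("bar","sb",[(568,548),(763,370)],.156)
rep("scantop","sa",[(165,305),(217,310),(215,330),(165,328)],.162)
rep("footfront","sa",[(255,487),(232,575),(70,548)],.012)
E
```

```text
foot ta mean [ 0.5468 -0.3284]
    0.0846 -70.0
    0.0953 -159.1
    0.0864 112.2
    0.0987 19.9
scantop ta mean [ 0.5472 -0.3306]
    0.0222 -67.9
    0.0241 -158.0
    0.0224 116.3
    0.0257 21.6
label tb mean [0.5677 0.2957]
    0.0778 -91.7
    0.046 178.5
    0.0771 88.3
    0.046 -0.6
bar tb mean [0.4877 0.2971]
    0.1195 -91.4
    0.1195 88.6
label sb mean [0.5636 0.2956]
    0.0453 177.1
    0.0756 89.7
    0.0453 -2.5
    0.0758 -90.3
bar sb mean [0.4857 0.2964]
    0.1148 -91.6
    0.1148 88.4
scantop sa mean [ 0.5399 -0.3275]
    0.0292 -154.0
    0.0198 116.9
    0.0277 31.8
    0.0227 -59.0
footfront sa mean [ 0.5194 -0.315 ]
    0.0861 110.6
    0.0966 21.1
    0.13 -117.4
```

>>> arm_command --targets '[3.3,2.5,0,0,0,3.5,1,3.3,2.5,0,0,0,3.6,1,3.3,2.5,0,0,0,0,1,3.3,2.5,0,0,0,0,1,3.3,2.5,0,0,0,0,1,3.3,2.5,0,0,0,0,1,3.3,2.5,0,0,0,0,1,3.3,2.5,0,0,0,0,1]' --squeeze 40

```text
time: 1.0
ee_pos: [0.4156, -0.4311, 0.2313]
eef_rot: [-3.142, 0.0, 0.358]
ft_force: [-0.1, -0.1, -0.6]
gripper_width: 0.0852
grip_force: 0.0
```

>>> arm_command --targets '[3.3,2.5,0,0,0,0,1,3.3,2.5,0,0,0,0,1,3.3,2.5,0,0,0,0,1,3.3,2.7,0,0,0,0,1,0,0,0,0,0,0,1,0,0,0,0,0,0,1]'

```text
time: 1.6
ee_pos: [0.5472, -0.3291, 0.2308]
eef_rot: [-3.141, 0.001, 0.36]
ft_force: [-0.3, -0.3, 0.4]
gripper_width: 0.0855
grip_force: 0.0
```

```bash
python3 - <<'E'
from h import *
import cv2
s=monitor.read_state();print(s["ee_pos"],s["eef_rot"],s["joints"])
w=cv2.cvtColor(imaging.read_camera("wrist"),cv2.COLOR_RGB2BGR)
cv2.imwrite("pics/w1.png",cv2.resize(w,(800,600),interpolation=cv2.INTER_CUBIC))
from scipy.spatial.transform import Rotation as Ro
c=imaging.calibration("wrist");T=np.eye(4);T[:3,:3]=Ro.from_euler("xyz",s["eef_rot"]).as_matrix();T[:3,3]=s["ee_pos"];T=T@c["mount"]
def pw(X):
    p=T[:3,:3].T@(np.array(X)-T[:3,3]);return (1.5625*(c["fx"]*p[0]/p[2]+c["cx"])).round(),(1.5625*(c["fy"]*p[1]/p[2]+c["cy"])).round()
cy=np.array([.547,-.329]);a=np.radians(20.5);ex=np.array([np.cos(a),np.sin(a)]);ey=np.array([-ex[1],ex[0]])
for nm,lx,ly,z in(("foot",.05,.0425,.012),("top",.015,.014,.162)):
    print(nm,[pw([*(cy+sx*lx*ex+sy*ly*ey),z]) for sx,sy in((1,1),(1,-1),(-1,-1),(-1,1))])
E
```

```text
[ 0.54715211 -0.32907906  0.23080848] [-3.14092511e+00  5.54113599e-04  3.60420183e-01] [ 0.62846503  0.46061783 -0.18948231  1.6228802   0.09563172  1.06805144
 -0.79830489]
foot [(np.float64(345.0), np.float64(194.0)), (np.float64(458.0), np.float64(195.0)), (np.float64(453.0), np.float64(320.0)), (np.float64(349.0), np.float64(320.0))]
top [(np.float64(371.0), np.float64(292.0)), (np.float64(430.0), np.float64(292.0)), (np.float64(429.0), np.float64(351.0)), (np.float64(372.0), np.float64(351.0))]
```

View pics/w1.png

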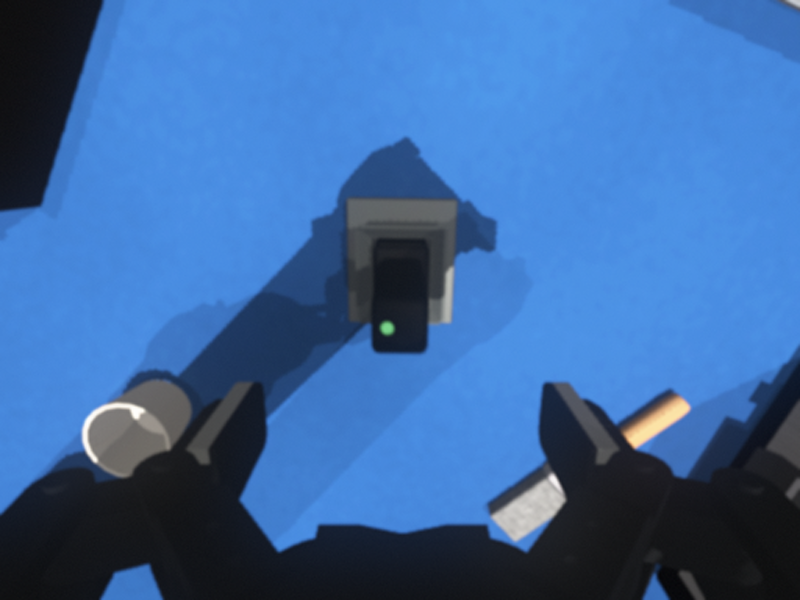

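The wrist view shows the foot at (346–457, 198–322) and the scanner's top at (372–428, to 352). Both are within 2–4 px of prediction, so it's aligned. Now I descend and grip.

>>> arm_command --targets '[-0.1,0,-2.8,0,0,0,1,0,0,-2.8,0,0,0,1,0,0,-2.8,0,0,0,1,0,0,-1.8,0,0,0,1,0,0,-1.0,0,0,0,1,0,0,0,0,0,0,1]'

```text
time: 2.25
ee_pos: [0.5438, -0.3313, 0.118]
eef_rot: [-3.14, 0.002, 0.356]
ft_force: [-1.3, -0.5, 0.2]
gripper_width: 0.0853
grip_force: 0.0
```

>>> arm_command --targets '[0,0,0,0,0,0,-1,0,0,0,0,0,0,-1,0,0,0,0,0,0,-1,0,0,0,0,0,0,-1,0,0,0,0,0,0,-1,0,0,0,0,0,0,-1,0,0,0,0,0,0,-1,0,0,0,0,0,0,-1]' --squeeze 40

```text
time: 3.05
ee_pos: [0.5459, -0.3303, 0.1201]
eef_rot: [3.141, -0.001, 0.358]
ft_force: [-1.4, 1.1, 5.7]
gripper_width: 0.0277
grip_force: 40.4
```

>>> arm_command --targets '[0,0,0.8,0,0,0,-1,0,0,1.5,0,0,0,-1,0,0,2.5,0,0,0,-1,0,0,3,0,0,0,-1,0,0,3,0,0,0,-1,0,0,3,0,0,0,-1,0,0,3,0,0,0,-1,0,0,2.5,0,0,0,-1]'

```text
time: 3.85
ee_pos: [0.5457, -0.3305, 0.3152]
eef_rot: [3.14, -0.001, 0.358]
ft_force: [0.2, -0.6, -1.6]
gripper_width: 0.0279
grip_force: 39.5
```

>>> arm_command --targets '[0.1,1.6,0,0,0,0,-1,0.1,3,0,0,0,0,-1,0.1,4,0,0,0,0,-1,0.1,4,0,0,0,0,-1,0.1,4,0,0,0,0,-1,0.1,4,0,0,0,0,-1,0.1,4,0,0,0,0,-1,0.1,4,0,0,0,0,-1]'

```text
time: 4.65
ee_pos: [0.5524, -0.0418, 0.3118]
eef_rot: [-3.141, 0.001, 0.358]
ft_force: [1.2, -0.3, -1.9]
gripper_width: 0.0275
grip_force: 39.6
```

>>> arm_command --targets '[0.2,4,0,0,0,0,-1,0.1,4,0,0,0,0,-1,0.1,4,0,0,0,0,-1,0.1,4,0,0,0,0,-1,0.1,4,0,0,0,0,-1,0.1,4,0,0,0,0,-1,0.1,4,0,0,0,0,-1,0.2,3,0,0,0,0,-1]'

```text
time: 5.45
ee_pos: [0.5615, 0.2692, 0.3116]
eef_rot: [-3.14, 0.001, 0.361]
ft_force: [-0.6, -0.7, -1.4]
gripper_width: 0.028
grip_force: 39.7
```

>>> arm_command --targets '[0.1,2,0,0,0,0,-1,0.1,1,0,0,0,0,-1,0,0,0,0,0,0,-1,0,0,0,0,0,0,-1]'

```text
time: 5.85
ee_pos: [0.5655, 0.2944, 0.3119]
eef_rot: [3.14, 0.001, 0.357]
ft_force: [-0.6, -0.4, -1.4]
gripper_width: 0.0276
grip_force: 39.7
```

```bash
python3 - <<'E'
from h import *
import cv2
s=monitor.read_state();print(s["ee_pos"],s["eef_rot"],s["joints"])
a=cv2.cvtColor(imaging.read_camera("top"),cv2.COLOR_RGB2BGR);b=cv2.cvtColor(imaging.read_camera("side"),cv2.COLOR_RGB2BGR)
cv2.imwrite("pics/scan.png",np.hstack([cv2.resize(a[130:280,90:240],(400,400)),cv2.resize(b[170:320,130:280],(400,400))]))
E
```

```text
[0.56548671 0.29443011 0.31186938] [3.14044033e+00 1.03260041e-03 3.56756124e-01] [-0.2001378   0.42891801 -0.4601031   1.51910134  0.19734119  1.24097908
 -1.90251188]
```

View pics/scan.png

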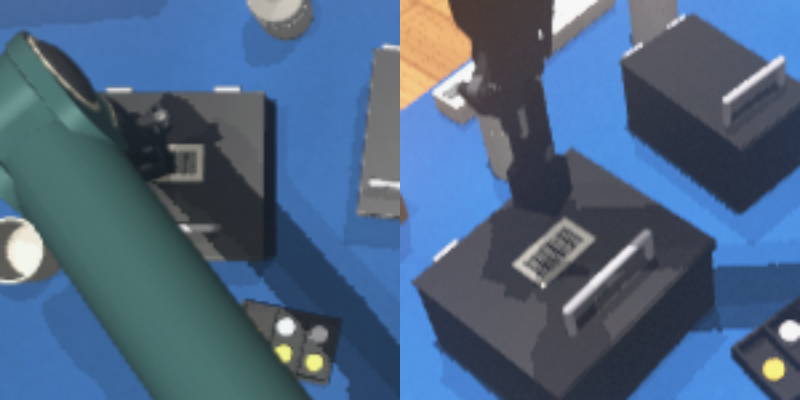

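The scanner hangs over the lid, nose about (540,205) in the side crop, above the label (552,252). I'll hold here for over a second and check the projection.

>>> arm_command --targets '[0,0.1,0,0,0,0,-1,0,0,0,0,0,0,-1,0,0,0,0,0,0,-1,0,0,0,0,0,0,-1,0,0,0,0,0,0,-1,0,0,0,0,0,0,-1,0,0,0,0,0,0,-1,0,0,0,0,0,0,-1]'

```text
time: 6.75
ee_pos: [0.5655, 0.2967, 0.3123]
eef_rot: [3.142, 0.0, 0.358]
ft_force: [-0.3, 0.1, -1.1]
gripper_width: 0.0273
grip_force: 39.7
```

>>> arm_command --targets '[0,0,0,0,0,0,-1,0,0,0,0,0,0,-1,0,0,0,0,0,0,-1,0,0,0,0,0,0,-1,0,0,0,0,0,0,-1,0,0,0,0,0,0,-1]'

```text
time: 7.35
ee_pos: [0.5656, 0.2967, 0.3123]
eef_rot: [3.142, 0.0, 0.358]
ft_force: [0.3, -0.6, -1.0]
gripper_width: 0.0274
grip_force: 39.7
```

```bash
python3 - <<'E'
from h import *
a=np.radians(20.5);ex=np.array([np.cos(a),np.sin(a)]);ey=np.array([-ex[1],ex[0]])
c=np.array([.5655,.2954])
for sx,sy in((1,1),(1,-1),(-1,-1),(-1,1)):
    u,v=proj("side",[*(c+sx*.023*ex+sy*.019*ey),.206]);print(sx,sy,400+(u-130)/.375,(v-170)/.375)
E
```

```text
1 1 509.27441300585 205.63770055252272
1 -1 526.1165567893769 175.93112911126772
-1 -1 569.9910399736117 185.85945388328318
-1 1 554.1582456995667 216.12939881726825
```

>>> arm_command --targets '[-0.1,-1.7,0,0,0,0,-1,-0.1,-3,0,0,0,0,-1,-0.1,-4,0,0,0,0,-1,-0.1,-4,0,0,0,0,-1,-0.1,-4,0,0,0,0,-1,-0.1,-4,0,0,0,0,-1,-0.1,-4,0,0,0,0,-1,-0.1,-4,0,0,0,0,-1]'

```text
time: 8.15
ee_pos: [0.5568, 0.0068, 0.3126]
eef_rot: [3.141, -0.0, 0.357]
ft_force: [0.5, 0.5, -1.9]
gripper_width: 0.0271
grip_force: 39.7
```

>>> arm_command --targets '[-0.2,-4,0,0,0,0,-1,-0.1,-4,0,0,0,0,-1,-0.1,-4,0,0,0,0,-1,-0.1,-4,0,0,0,0,-1,-0.1,-4,0,0,0,0,-1,-0.1,-4,0,0,0,0,-1,-0.1,-4,0,0,0,0,-1,-0.2,-3,0,0,0,0,-1]'

```text
time: 8.95
ee_pos: [0.5457, -0.3044, 0.3123]
eef_rot: [3.141, 0.001, 0.354]
ft_force: [1.0, 0.2, -1.2]
gripper_width: 0.0277
grip_force: 39.6
```

>>> arm_command --targets '[-0.1,-2,0,0,0,0,-1,-0.1,-1,0,0,0,0,-1,0,0,0,0,0,0,-1,0,0,0,0,0,0,-1,0,0,0,0,0,0,-1]'

```text
time: 9.45
ee_pos: [0.546, -0.3285, 0.3125]
eef_rot: [-3.141, -0.001, 0.36]
ft_force: [0.5, -0.1, -1.9]
gripper_width: 0.0272
grip_force: 39.6
```

>>> arm_command --targets '[0,-0.1,-3,0,0,0,-1,0,0,-3,0,0,0,-1,0,0,-3,0,0,0,-1,0,0,-3,0,0,0,-1,0,0,-1.5,0,0,0,-1,0,0,0,0,0,0,-1,0,0,0,0,0,0,-1]'

```text
time: 10.15
ee_pos: [0.5465, -0.3311, 0.1784]
eef_rot: [3.141, -0.001, 0.358]
ft_force: [0.3, 0.1, -0.8]
gripper_width: 0.0274
grip_force: 39.5
```

>>> arm_command --targets '[0,0,-1,0,0,0,-1,0,0,-1,0,0,0,-1,0,0,-0.8,0,0,0,-1,0,0,-0.8,0,0,0,-1,0,0,-0.7,0,0,0,-1,0,0,-0.7,0,0,0,-1,0,0,0,0,0,0,-1]'

```text
time: 10.85
ee_pos: [0.5448, -0.331, 0.1259]
eef_rot: [-3.14, 0.001, 0.358]
ft_force: [-0.6, 0.3, -0.8]
gripper_width: 0.0274
grip_force: 39.7
```

>>> arm_command --targets '[0,0,-0.3,0,0,0,-1,0,0,-0.2,0,0,0,-1,0,0,-0.2,0,0,0,-1,0,0,0,0,0,0,-1,0,0,0,0,0,0,-1]'

```text
time: 11.35
ee_pos: [0.5456, -0.3314, 0.1204]
eef_rot: [3.141, -0.0, 0.358]
ft_force: [-0.0, -0.1, -1.5]
gripper_width: 0.0276
grip_force: 39.6
```

>>> arm_command --targets '[0,0,-0.2,0,0,0,-1,0,0,-0.1,0,0,0,-1,0,0,0,0,0,0,-1,0,0,0,0,0,0,-1]'

```text
time: 11.75
ee_pos: [0.5459, -0.3312, 0.12]
eef_rot: [3.141, -0.0, 0.358]
ft_force: [-3.3, 3.5, 13.4]
gripper_width: 0.0276
grip_force: 41.3
```

Contact: it's home. I'll release, rise and check.

>>> arm_command --targets '[0,0,0.2,0,0,0,0.2,0,0,0,0,0,0,1,0,0,0,0,0,0,1,0,0,0,0,0,0,1,0,0,0,0,0,0,1,0,0,0,0,0,0,1,0,0,2,0,0,0,1,0,0,3,0,0,0,1]'

```text
time: 12.55
ee_pos: [0.5442, -0.3306, 0.1676]
eef_rot: [-3.138, 0.003, 0.358]
ft_force: [0.8, -0.1, 0.5]
gripper_width: 0.0852
grip_force: 0.0
```

>>> arm_command --targets '[0,0,3,0,0,0,1,0,0,3.3,0,0,0,1,0,0,0,0,0,0,1,0,0,0,0,0,0,1]'

```text
time: 12.95
ee_pos: [0.5457, -0.3315, 0.233]
eef_rot: [3.14, -0.001, 0.358]
ft_force: [-1.3, 0.9, -0.3]
gripper_width: 0.0855
grip_force: 0.0
```

```bash
python3 - <<'E'
from h import *
import cv2
s=monitor.read_state();print(s["ee_pos"],s["eef_rot"],s["joints"])
w=cv2.cvtColor(imaging.read_camera("wrist"),cv2.COLOR_RGB2BGR)
old=cv2.cvtColor(cv2.resize(cv2.imread("pics/w1.png"),(512,384)),cv2.COLOR_BGR2BGR)
b=cv2.cvtColor(imaging.read_camera("side"),cv2.COLOR_RGB2BGR)
o=lambda i:cv2.resize(i[110:240,190:320],(400,400),interpolation=cv2.INTER_CUBIC)
cv2.imwrite("pics/home.png",np.hstack([o(old),o(w)]))
E
```

```text
[ 0.54573939 -0.33150026  0.23299165] [ 3.14029878e+00 -8.08232501e-04  3.57576753e-01] [ 0.63880859  0.45815303 -0.19759646  1.62214258  0.09950025  1.06963456
 -0.79987509]Traceback (most recent call last):
  File "<stdin>", line 5, in <module>
AttributeError: module 'cv2' has no attribute 'COLOR_BGR2BGR'
```

```bash
python3 - <<'E'
from h import *
import cv2
w=cv2.cvtColor(imaging.read_camera("wrist"),cv2.COLOR_RGB2BGR)
old=cv2.resize(cv2.imread("pics/w1.png"),(512,384))
o=lambda i:cv2.resize(i[110:240,190:320],(400,400),interpolation=cv2.INTER_CUBIC)
cv2.imwrite("pics/home.png",np.hstack([o(old),o(w)]))
E
```

```text
(no output)
```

View pics/home.png

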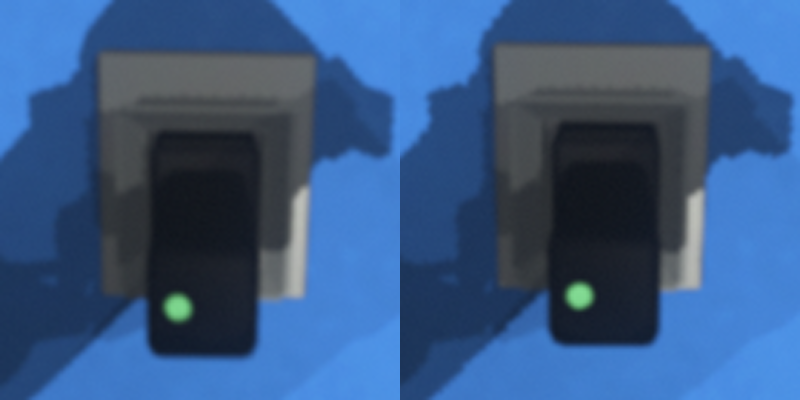

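The scanner sits in the pocket exactly as at the start: same position relative to the foot, with the LED at (178,308) before and (579,296) now, a uniform shift. Next, the lid handle.

>>> arm_command --targets '[-0.4,2,3,0,0,0,1,-0.4,4,1,0,0,8.5,1,-0.4,4,0,0,0,8.5,1,-0.4,4,0,0,0,8.5,1,-0.4,4,0,0,0,8.5,1,-0.4,4,0,0,0,8.5,1,-0.4,4,0,0,0,8.5,1,-0.4,4,0,0,0,8.5,1]'

```text
time: 13.85
ee_pos: [0.5124, -0.0298, 0.271]
eef_rot: [-3.139, 0.0, 1.402]
ft_force: [1.0, 0.0, 0.7]
gripper_width: 0.0853
grip_force: 0.0
```

>>> arm_command --targets '[-0.4,4,0,0,0,8.5,1,-0.4,4,0,0,0,0,1,-0.4,4,0,0,0,0,1,-0.4,4,0,0,0,0,1,-0.4,4,0,0,0,0,1,-0.4,4,0,0,0,0,1,-0.3,4,0,0,0,0,1,0,3,0,0,0,0,1]'

```text
time: 14.65
ee_pos: [0.485, 0.2811, 0.271]
eef_rot: [-3.139, 0.0, 1.547]
ft_force: [0.6, -0.2, 0.0]
gripper_width: 0.0853
grip_force: 0.0
```

>>> arm_command --targets '[0,1.8,0,0,0,0,1,0,0,0,0,0,0,1,0,0,0,0,0,0,1]'

```text
time: 14.95
ee_pos: [0.4861, 0.296, 0.2709]
eef_rot: [-3.139, 0.001, 1.545]
ft_force: [0.5, -0.6, 0.1]
gripper_width: 0.0853
grip_force: 0.0
```

```bash
python3 - <<'E'
from h import *
import cv2
from scipy.spatial.transform import Rotation as Ro
s=monitor.read_state();print(s["ee_pos"],s["eef_rot"],s["joints"])
w=cv2.cvtColor(imaging.read_camera("wrist"),cv2.COLOR_RGB2BGR)
cv2.imwrite("pics/w2.png",cv2.resize(w,(800,600),interpolation=cv2.INTER_CUBIC))
c=imaging.calibration("wrist");T=np.eye(4);T[:3,:3]=Ro.from_euler("xyz",s["eef_rot"]).as_matrix();T[:3,3]=s["ee_pos"];T=T@c["mount"]
def pw(X):
    p=T[:3,:3].T@(np.array(X)-T[:3,3]);return (1.5625*(c["fx"]*p[0]/p[2]+c["cx"])).round(),(1.5625*(c["fy"]*p[1]/p[2]+c["cy"])).round()
for d in(-.055,0,.055): print(pw([.487+d*.026,.2967+d,.156]))
print("label",pw([.566,.2955,.121]))
E
```

```text
[0.48608456 0.29603868 0.27094391] [-3.13938242e+00  1.40527741e-03  1.54494374e+00] [-0.07290229  0.38287677 -0.67768053  1.72649593  0.26181648  1.12730672
 -0.85515206]
(np.float64(403.0), np.float64(380.0))
(np.float64(403.0), np.float64(293.0))
(np.float64(403.0), np.float64(195.0))
label (np.float64(526.0), np.float64(277.0))
```

View pics/w2.png

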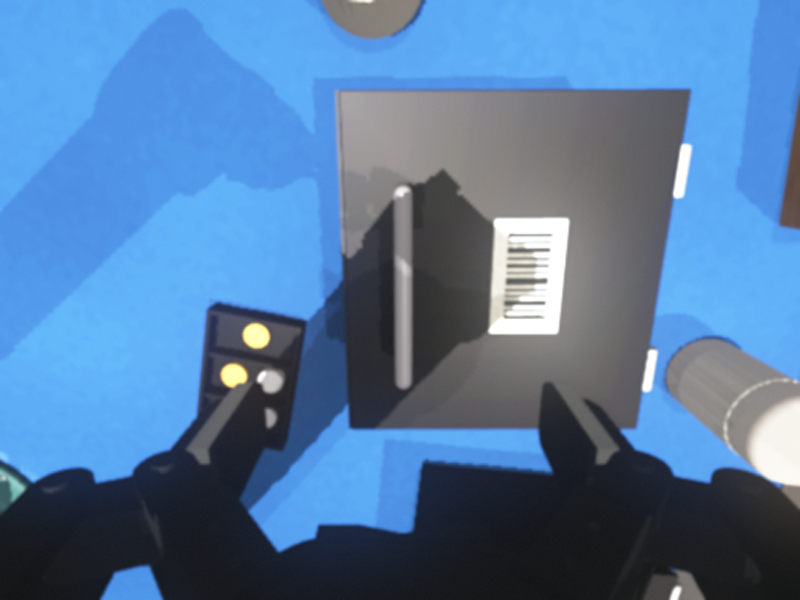

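The bar is in line at column 403 (ends at rows 187–388), as predicted, and the label is at (529,277). I descend and grip.

>>> arm_command --targets '[0,0,-3,0,0,0,1,0,0,-3,0,0,0,1,0,0,-3,0,0,0,1,0,0,-2.5,0,0,0,1,0,0,-1.5,0,0,0,1,0,0,0,0,0,0,1,0,0,0,0,0,0,1]'

```text
time: 15.7
ee_pos: [0.4871, 0.2965, 0.143]
eef_rot: [3.141, -0.0, 1.544]
ft_force: [0.2, -0.0, -0.2]
gripper_width: 0.0857
grip_force: 0.0
```

>>> arm_command --targets '[0,0,0,0,0,0,-1,0,0,0,0,0,0,-1,0,0,0,0,0,0,-1,0,0,0,0,0,0,-1,0,0,0,0,0,0,-1,0,0,0,0,0,0,-1,0,0,0,0,0,0,-1,0,0,0,0,0,0,-1]' --squeeze 40

```text
time: 16.5
ee_pos: [0.486, 0.2967, 0.1426]
eef_rot: [-3.141, 0.001, 1.545]
ft_force: [-3.4, -1.2, 5.6]
gripper_width: 0.0085
grip_force: 39.2
```

>>> arm_command --targets '[0.25,0,0.85,0,0,0,-1,0.27,0,0.85,0,0,0,-1,0.33,0,0.82,0,0,0,-1,0.36,0,0.82,0,0,0,-1,0.42,0,0.78,0,0,0,-1,0.44,-0.1,0.78,0,0,0,-1,0,0,0,0,0,0,-1]'

```text
time: 17.2
ee_pos: [0.5068, 0.2962, 0.1929]
eef_rot: [-3.141, -0.0, 1.544]
ft_force: [-6.7, 0.1, 2.4]
gripper_width: 0.0082
grip_force: 39.1
```

>>> arm_command --targets '[0.5,0,0.73,0,0,0,-1,0.52,0,0.73,0,0,0,-1,0.58,0,0.67,0,0,0,-1,0.59,0,0.67,0,0,0,-1,0.64,0,0.61,0,0,0,-1,0.66,-0.1,0.6,0,0,0,-1,0,0,0,0,0,0,-1]'

```text
time: 17.9
ee_pos: [0.5412, 0.2955, 0.234]
eef_rot: [-3.14, -0.0, 1.545]
ft_force: [-11.8, -1.2, 7.6]
gripper_width: 0.0082
grip_force: 39.3
```

>>> arm_command --targets '[0.7,0,0.54,0,0,0,-1,0.72,0,0.53,0,0,0,-1,0.76,0,0.46,0,0,0,-1,0.77,0,0.46,0,0,0,-1,0.8,-0.1,0.38,0,0,0,-1,0.81,0,0.37,0,0,0,-1,0.84,0,0.29,0,0,0,-1,0.84,0,0.29,0,0,0,-1]'

```text
time: 18.7
ee_pos: [0.6054, 0.2941, 0.2671]
eef_rot: [3.139, -0.001, 1.544]
ft_force: [-3.6, 0.0, 4.5]
gripper_width: 0.0086
grip_force: 40.9
```

>>> arm_command --targets '[0,0,0,0,0,0,-1,0,0,0,0,0,0,-1,0,0,0,0,0,0,-1,0,0,0,0,0,0,-1,0,0,0,0,0,0,-1]'

```text
time: 19.2
ee_pos: [0.6054, 0.2941, 0.267]
eef_rot: [3.139, -0.001, 1.544]
ft_force: [-4.4, -1.0, 6.3]
gripper_width: 0.0082
grip_force: 41.2
```

```bash
python3 - <<'E'
from h import *
import cv2
s=monitor.read_state();print(s["ee_pos"],s["eef_rot"])
a=cv2.cvtColor(imaging.read_camera("top"),cv2.COLOR_RGB2BGR);b=cv2.cvtColor(imaging.read_camera("side"),cv2.COLOR_RGB2BGR)
cv2.imwrite("pics/lid.png",cv2.resize(b,(800,600)))
# predicted lid front corners vs angle in the side view (x1.5625)
bx=np.array([.487,.2967]);ex=np.array([.9997,-.026]);ey=np.array([.026,.9997]);H=bx+.165*ex
for th in(50,55,60,65,70):
    t=np.radians(th);r=[]
    for y in(-.055,.055):
        x,z=-.165,.041;p=H+ex*(x*np.cos(t)+z*np.sin(t))+ey*y
        r+=[tuple(np.round(np.array(proj("side",[*p,.115-x*np.sin(t)+z*np.cos(t)]))*1.5625))]
    for y in(-.11,.11):
        x,z=-.2,.005;p=H+ex*(x*np.cos(t)+z*np.sin(t))+ey*y
        r+=[tuple(np.round(np.array(proj("side",[*p,.115-x*np.sin(t)+z*np.cos(t)]))*1.5625))]
    print(th,[(int(q[0]),int(q[1])) for q in r])
E
```

```text
[0.60541006 0.29409752 0.26704916] [ 3.13893986e+00 -1.37866707e-03  1.54417599e+00]
50 [(299, 331), (248, 373), (345, 324), (242, 411)]
55 [(293, 325), (241, 366), (338, 316), (234, 402)]
60 [(286, 319), (234, 360), (331, 308), (225, 393)]
65 [(280, 314), (228, 354), (323, 300), (217, 384)]
70 [(274, 309), (221, 349), (316, 293), (209, 376)]
```

View pics/lid.png

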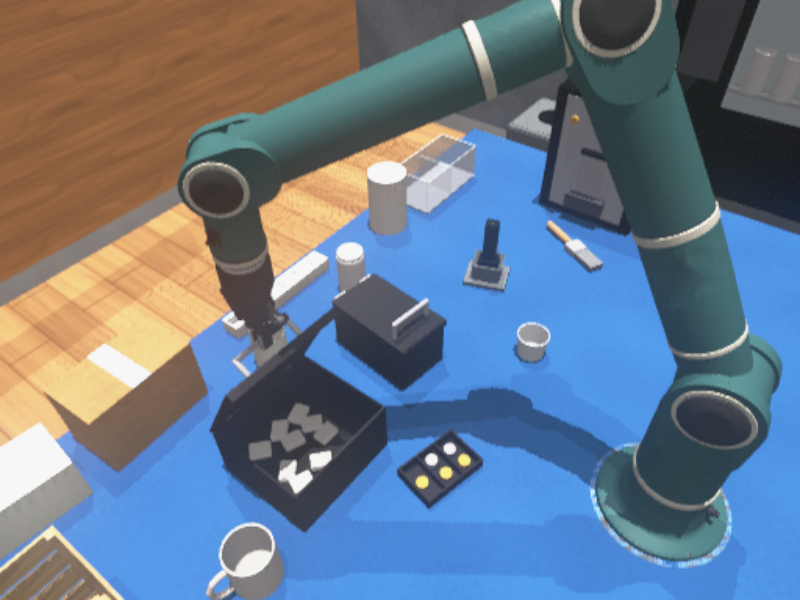

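The lid's bar ends are at about (286,318) and (236,359), matching the 60° prediction. The scanner is upright in its cradle at (490,260), the narrow bin is shut and the bystanders haven't moved. I'm handing it in.

```bash
python3 -c "
from workcell import ctrl
print(ctrl.close_job())"
```

```text
the job is handed in; nothing more can be done
None
```

I scanned the wide bin's barcode, stood the scanner back in its cradle, and handed the job in with the gripper still holding the lid at about 60 degrees; the narrow bin is shut, nothing else looked moved in the last picture, and I got no verdict back.

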